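# Hang the lap sensor in the timing bridge

### The job

Hang the lap sensor in the pit-lane timing bridge of the model race track: pick its roller carrier up by the upright grip, run its truck into the open end of the bridge's rail, slanted nose first, and roll it along until it clicks home behind the sprung catch, then let go. The catch and the sprung buffer behind it are clamped somewhere out of sight inside the rail, so feel for them: push firmly enough to seat the carrier, but do not force or ram anything, and leave the cars, cone, guard block and flag where they stand.

Things in the scene. Friction and masses are not known exactly. Their poses are not given: they have to be found in the camera images.
- bridge: Timing bridge, fixed: a level aluminium C-rail, 222 mm long, 42 mm wide, 121 to 147 mm above the table, on two dark cranked posts standing 68 mm to its +y side, cross-arms over it up to 163 mm. Origin on the table below the middle of the rail's open end; z up, +x along the rail from the open end to the capped end. Closed above and at the sides; an 11 mm slot runs along its underside.
- rail_mouth (a point): Middle of the slot at the rail's open end, level with the upper faces of the two 4 mm thick flanges beside the slot, on which the rollers run (125 mm above the table). Axes as the bridge's, +x into the rail. Inside, the rail is 34 mm wide and 18 mm high above the flanges; small flared lips stand 12 mm out of the open end and lead into the slot.
- rail_middle (a point): As rail_mouth, 111 mm in. In the rail, unseen, each time elsewhere: a catch pin (passing it takes 3 to 7 N) and a damped sprung buffer first felt about 25 mm after the pin: 3 N at touch, 7 N 5 mm on, where the pin drops behind the fin, then 0.9 N a mm, solid at 16 mm. A 10 to 13 N push seats the carrier; eased off, it springs back to the pin, carrier_truck 90 to 148 mm in from rail_mouth.
- carrier: Sensor carrier, loose, about 0.18 kg, standing on its black box (44 x 40 x 27 mm). Origin: centre of its underside; z up, +x to its slanted nose (26 mm ahead), which enters first. On the box a white neck 7 mm thick, 33 mm long with rounded ends, and the four-roller truck with steel fin, 55 mm high in all. On its right (-y) a flat arm, 27 to 30 mm high, leads to an upright grip up to 100 mm high.
- carrier_truck (a point): Carrier point midway between its four white rollers (13 mm diameter, 25 mm over their outer faces, axles 27 mm apart), level with their undersides, 40 mm above the carrier's underside. Axes as the carrier's. In the rail it lies in line with rail_mouth, the box hanging below, the arm passing under the rail. Play: neck in slot 2 mm each side, truck 3 mm upward: enter 1 to 2 mm high.
- carrier_grip (a point): Centre of the carrier's grey grip sleeve (12 mm thick along x, 22 mm wide along y, 36 mm high), to be held from above across its 12 mm: 82 mm above the carrier's underside (42 mm above carrier_truck), 52 mm to its right (-y). Axes as the carrier's. In the rail it stands beside the rail, on the side away from the posts.
- barrier_block_0: Red and white guard block lying on the table, 16 x 100 x 24 mm, bystander on the right; origin at its underside.
- cone_0: Orange traffic cone, 26 x 26 x 30 mm, bystander left of the bridge; origin at its underside.
- flag_0: Flag on a mast with a round foot, 68 mm high, bystander on the right; origin at its underside.
Things that resemble listed ones, but are neither listed nor needed, are in the scene too. Several things look just like the carrier: the one meant starts farthest from the robot's base.

How it is judged:
By the outcome, as a careful person would: the job done as asked, in the order asked, and still so for the second after the job is handed in, with the robot touching nothing.
It also fails if it takes over 64 s, if anything falls off the work surface, if the arm or the gripper's body presses on something with over 40 N, if the wrist force passes 120 N, or if a joint passes its speed limit or range.

### The arm

A 7-joint arm with a two-finger parallel gripper is mounted at the origin on a cart in front of the work surface, level with it; the furniture and walls round the work are solid. World frame = base frame: x ahead of the robot, y to its left, z up, the work surface at z = 0. Lengths are in m, angles in degrees, forces in N, time in s.
With the tool pointing down it reaches from about 0.425 to 0.875 m from the base axis. Payload 4.7 kg.
Tool frame: the origin (TCP) lies on the front face of the gripper's body, between the roots of the fingers; the fingertips stand 70 mm ahead of it and the grasp point (between the pads) lies 51 mm ahead of it; z points along the fingers, y is the line along which they close (so a half turn about z gives the same grasp; the last joint's range is limited). The gripper opens to 87 mm and grips with 3 to 60 N. Pads are 19 mm wide; open, the fingers measure 117 mm over their backs; the gripper's body (75 mm by 190 mm) begins 51 mm behind the grasp point.
Start: joints at [77.584, 18.392, -4.016, 83.108, 1.295, 78.541, -3.26], TCP at [0.149, -0.633, 0.292] pointing down, gripper open.
Joint ranges: [-163.93, 163.93], [-17.29, 119.83], [-79.2, 71.16], [3.27, 140.29], [-89.18, 269.18], [5.43, 117.66], [-154.24, 154.24]. Speed limits (degrees/s): [147.25, 147.25, 180, 180, 180, 180, 180].

### API

Orientations are given as a 3x3 rotation matrix whose columns are the frame's x, y, z axes.
In Python, from workcell import * gives the robot as it stands. Calls block until the motion is done:
- move_pose(position, orientation): joint-space move of the TCP to a pose.
- move_linear(position, rotation=None, v=0.15, threshold=None): straight line of the TCP; rotation=None keeps the orientation; v is the mean speed in m/s. With threshold (N) it stops when the force on the tool has changed by that much, and returns True; else False.
- move_joints(angles): joint-space move.
- open_jaws() and close_gripper(effort=None): open the fingers fully, or close them until they stop; effort is the grip in N (None keeps the last).
- wait(seconds).
- ik(position, orientation): joint angles nearest the present ones, or None.
- state(): the state.
- camera(name): name is "side" or "top" or "wrist"; returns the picture (400x640x3 uint8, blue, green, red); there is no depth.
- camera_info(name): a dict with "fovy" (degrees; the focal length in pixels is half the picture's height over the tangent of half this angle, whatever the lens; pixels are square), "cx", "cy" (the principal point, pixels), "D" ([k1, k2, p1, p2, k3] as OpenCV has them; the pictures are not rectified), "world_from_camera" (4x4, takes a point from camera to world coordinates). Camera axes: x right, y down, z forward; pixel columns grow to the right and rows downward; lengths in m; the calibration is good to about 2 mm. A picture is of the moment at which its call begins: read the wrist's pose just before it. camera_info takes no time and is no camera call; for the wrist camera it gives the pose at the moment of the call.
A pose or a line that the arm cannot do raises MotionError and nothing moves.
- hand_in(): hands the job in; it is judged then, once.
The state is a dict: "clock": time; "q": joint angles; "qd": joint speeds; "tau": joint torques, N m; "tool_pos": TCP position; "ee_rot": TCP orientation; "ft_force": force on the tool from outside, world axes, zero at the start; "moment": the same for the moment, N m; "width": opening from 0.0 (shut) to 1.0 (fully open); "grasp_force": force on a finger pad.
Only numpy, scipy, OpenCV 4.12 (cv2) and the standard library are available. Lean on these libraries where they do the work, as an engineer would, in place of code of your own. Each camera call takes 0.05 s, during which the arm holds its last target. There are 200 camera calls.

## Working session

There is one attempt and no reset: what is moved stays moved. The work goes in short steps, each a Python script; the robot and the scene stay as the last script left them, time stands still between calls to the robot, and variables do not carry over. Pictures are saved under pics/ and viewed, at most 10 in all, crops included, and the job is handed in when it is done.

```bash
mkdir -p pics; cat > h.py <<'E'
from workcell import *
import numpy as np, cv2
def K(n):
    i=camera_info(n); f=200/np.tan(np.radians(i["fovy"]/2))
    return np.array([[f,0,i["cx"]],[0,f,i["cy"]],[0,0,1.]]),np.array(i["D"],float),np.array(i["world_from_camera"])
def ray(n,px,info=None):
    k,D,T=info or K(n)
    u=cv2.undistortPoints(np.array([[px]],float),k,D)[0,0]
    return T[:3,3],T[:3,:3]@np.array([u[0],u[1],1])
def onz(n,px,z,info=None):
    o,d=ray(n,px,info); return o+d*(z-o[2])/d[2]
def proj(n,P,info=None):
    k,D,T=info or K(n); R=T[:3,:3].T
    return cv2.projectPoints(np.atleast_2d(np.array(P,float)),cv2.Rodrigues(R)[0],-R@T[:3,3],k,D)[0][:,0]
E
python3 - <<'E'
from h import *
for n in ("side","top","wrist"):
    im=camera(n); cv2.imwrite(f"pics/{n}0.png",im); print(n,K(n)[2].round(3).tolist(),camera_info(n)["fovy"])
a=cv2.imread("pics/side0.png");b=cv2.imread("pics/top0.png")
print(state())
E
```

```text
side [[0.987, -0.101, 0.126, 0.362], [-0.161, -0.551, 0.819, -1.029], [-0.014, -0.828, -0.56, 0.756], [0.0, 0.0, 0.0, 1.0]] 44.99119983633666
top [[-0.031, -0.992, 0.119, 0.398], [-0.999, 0.033, 0.019, -0.095], [-0.023, -0.119, -0.993, 1.099], [0.0, 0.0, 0.0, 1.0]] 48.42856902949322
wrist [[0.228, -0.935, -0.273, 0.224], [-0.974, -0.22, -0.063, -0.614], [-0.001, 0.28, -0.96, 0.384], [0.0, 0.0, 0.0, 1.0]] 66.30267861146203
{'clock': 0.15, 'q': array([77.58365457, 18.42920914, -4.01588251, 83.15857799,  1.29545889,
       78.54155752, -3.2616539 ]), 'qd': array([-0.06258298, -0.18352871,  0.02869208, -0.2177472 ,  0.05273322,
       -0.11844938,  0.05175222]), 'tau': array([-4.45146970e-04, -4.91796327e+01, -4.04897975e-01, -3.12873816e+01,
       -6.39867783e-02,  4.04895621e-02,  1.20048594e-04]), 'tool_pos': array([ 0.14858372, -0.63246301,  0.29141616]), 'ee_rot': array([[ 9.73481135e-01,  2.28766905e-01, -4.28087299e-04],
       [ 2.28767286e-01, -9.73480122e-01,  1.40720489e-03],
       [-9.48125685e-05, -1.46781979e-03, -9.99998918e-01]]), 'ft_force': array([-0.56940923,  0.0277665 , -0.38951683]), 'moment': array([-0.01901528, -0.01864301,  0.0351904 ]), 'grasp_force': 0.0, 'width': 0.9986691136956313}
```

View pics/top0.png

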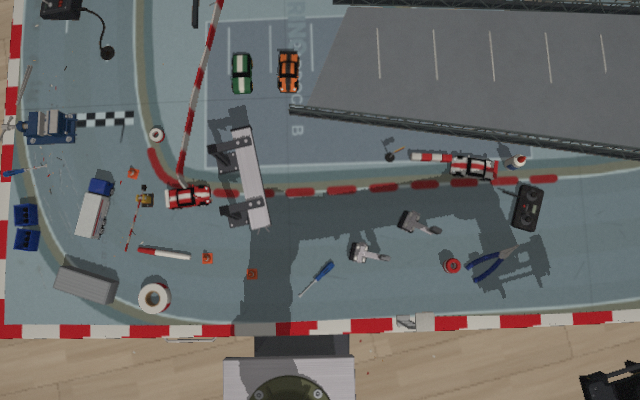

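View pics/side0.png

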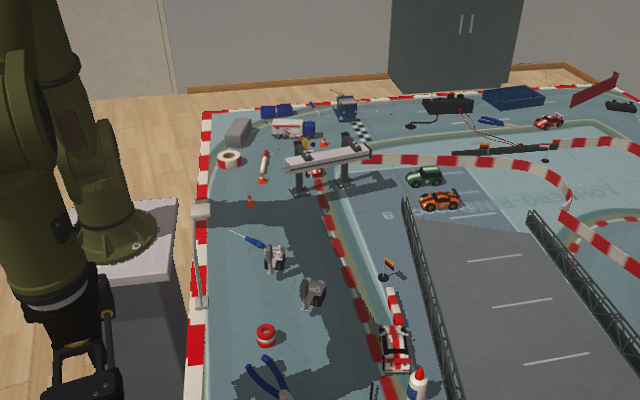

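```bash
python3 - <<'E'
from h import *
b=cv2.imread("pics/top0.png");a=cv2.imread("pics/side0.png")
c=cv2.resize(b[195:275,335:455],None,fx=6,fy=6,interpolation=cv2.INTER_CUBIC)[:,:]
d=cv2.resize(b[110:240,200:290],(360,520),interpolation=cv2.INTER_CUBIC)
e=cv2.resize(a[230:320,255:335],(360,405),interpolation=cv2.INTER_CUBIC)
o=np.zeros((600,800,3),np.uint8)
c=cv2.resize(c,(440,293)); o[:293,:440]=c; o[:520,440:]=d; o[293:,:340]=cv2.resize(e,(340,307)); cv2.imwrite("pics/c1.png",o)
print(proj("top",[[0,0,0],[.6,-.2,0]]))
print("A",onz("top",(410,220),.0),"B",onz("top",(360,250),0),"mouth",onz("top",(258,228),.147),onz("top",(238,128),.147))
E
```

```text
[[289.18509185 421.22703841]
 [362.71559504 170.46856048]]
A [ 0.4719121  -0.31128403  0.        ] B [ 0.40232051 -0.18469201  0.        ] mouth [0.4554344  0.04394488 0.147     ] [0.67815533 0.08508515 0.147     ]
```

View pics/c1.png

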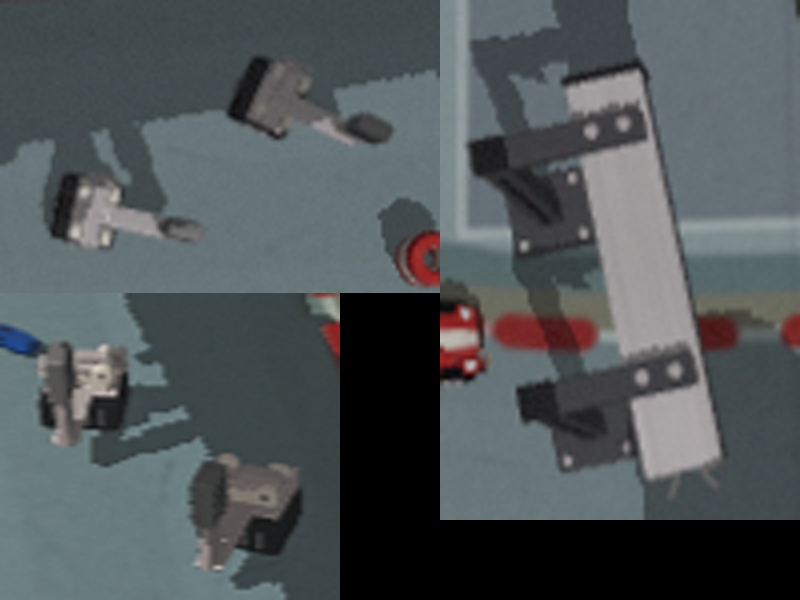

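```bash
cat >> h.py <<'E'
def tri(obs):
    A=np.zeros((3,3));b=np.zeros(3)
    for n,p,i in obs:
        o,d=ray(n,p,i); d=d/np.linalg.norm(d); M=np.eye(3)-np.outer(d,d); A+=M;b+=M@o
    return np.linalg.solve(A,b)
def R(yaw,s=1):
    c,sn=np.cos(np.radians(yaw))*s,np.sin(np.radians(yaw))*s
    return np.array([[-sn,c,0],[c,sn,0],[0,0,-1.]])
E
python3 - <<'E'
from h import *
g=tri([("top",(436.4,229.9),None),("side",(303.9,289.2),None)]); print("grip",g)
m=np.array([.4554,.0439,0]);y=10.5;c,s=np.cos(np.radians(y)),np.sin(np.radians(y))
for sg in (1,-1):
  print(ik([g[0],g[1],.25],R(-16,sg)), ik([g[0],g[1],.133],R(-16,sg)))
  for d in(-.06,-.05,-.04,0,.15):
    p=m+d*np.array([c,s,0])-.052*np.array([-s,c,0]); q=ik([p[0],p[1],.22],R(y,sg)); print(sg,d,None if q is None else np.round(q))
g2=g.copy()
move_pose([g[0]+.0,g[1],.27],R(-16,-1 if ik([g[0],g[1],.27],R(-16,1)) is None else 1))
im=camera("wrist");cv2.imwrite("pics/w1.png",im);np.save("w1.npy",K("wrist")[2]);print(state()["clock"],state()["tool_pos"],state()["q"].round())
E
```

```text
grip [ 0.44263143 -0.3537019   0.08423473]
[ 58.89898835  11.34444856 -25.86305184  97.8007245    5.17545515
  72.03458638  15.87670286] [ 58.79104298  17.99620742 -26.3997206  104.67276739   9.18070672
  59.42833357  12.81917815]
1 -0.06 [ 53. -11. -49. 119.  -9.  68.  19.]
1 -0.05 [ 53.  -9. -50. 118.  -7.  68.  17.]
1 -0.04 [ 53.  -7. -51. 117.  -6.  68.  15.]
1 0 [ 52.   1. -53. 112.   1.  67.   8.]
1 0.15 [ 40.  26. -56.  93.  23.  73. -10.]
[ -16.24031556   15.61190493   61.22502187  100.27533428  -14.31296763
   72.58644751 -147.56681949] [ -14.13273153   26.50564539   61.35803153  107.15246978  -26.3141863
   62.07450648 -138.48921178]
-1 -0.06 None
-1 -0.05 None
-1 -0.04 None
-1 0 None
-1 0.15 [ -56.   31.   70.   96.  -30.   75. -150.]
1.7 [ 0.44133715 -0.35583994  0.26992492] [ 59.  11. -26.  96.   5.  74.  16.]
```

View pics/w1.png

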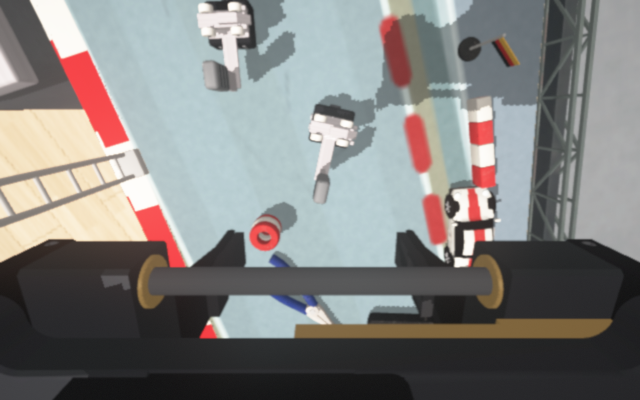

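```bash
python3 - <<'E'
from h import *
im=cv2.imread("pics/w1.png")
c=cv2.resize(im[90:215,290:390],None,fx=5,fy=4.6,interpolation=cv2.INTER_CUBIC)
t=cv2.imread("pics/top0.png")[195:250,385:450]
t=cv2.resize(t,(290,245),interpolation=cv2.INTER_CUBIC)
o=np.zeros((575,800,3),np.uint8);o[:,:500]=c;o[:245,505:795]=t;cv2.imwrite("pics/c2.png",o)
g=np.array([.4426,-.3537,0])
print(proj("wrist",[g+[0,0,.1],g+[0,0,.064]]),proj("top",[g+[0,0,.1],g+[0,0,.064]]))
E
```

```text
[[320.35393301 196.34338605]
 [320.31403407 186.52263667]] [[438.17346559 229.09834977]
 [434.2166125  229.9327604 ]]
```

View pics/c2.png

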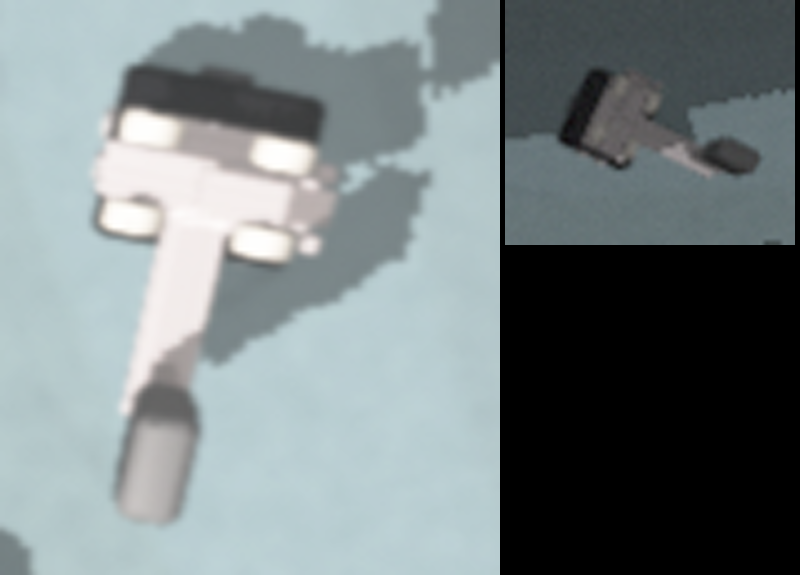

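```bash
python3 - <<'E'
from h import *
i=K("wrist"); f=lambda x,y,z:onz("wrist",(290+x/5,90+y/4.6),z,i)
g=f(152,471,.1); a,b,c,d=[f(*p,.053) for p in((128,215),(260,243),(150,128),(283,155))]
yaw=np.degrees(np.arctan2(*(b-a+d-c)[1::-1])); tr=(a+b+c+d)/4
th=np.radians(yaw); y=np.array([-np.sin(th),np.cos(th)])
print(g,yaw,np.linalg.norm(b-a),np.linalg.norm(c-a),tr,"grip from truck",tr[:2]-.052*y)
t=.5*(g[:2]+tr[:2]-.052*y); print(t)
move_linear([t[0],t[1],.22],R(yaw))
print(state()["clock"]); im=camera("wrist");cv2.imwrite("pics/w2.png",im)
j=K("wrist");print(proj("wrist",[[t[0],t[1],.1]],j))
E
```

```text
[ 0.44366074 -0.35020194  0.1       ] -28.675707907046107 0.027080608806908546 0.018735024430684952 [ 0.46806702 -0.30433376  0.053     ] grip from truck [ 0.44311474 -0.34995594]
[ 0.44338774 -0.35007894]
2.1833
[[318.753777   216.70090879]]
```

View pics/w2.png

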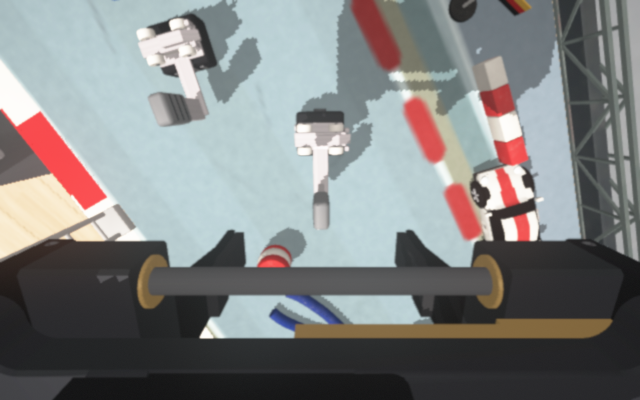

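```bash
python3 - <<'E'
from h import *
t=[.4436,-.3501]; r=R(-28.7)
print(move_linear([*t,.133],r,v=.1,threshold=6))
close_gripper(60); s=state(); print(s["width"]*87,s["grasp_force"],s["tool_pos"],s["ft_force"])
move_linear([*t,.29],r,v=.12)
s=state();print(s["width"]*87,s["grasp_force"],s["ft_force"],s["moment"],s["clock"])
# go near the mouth, further back-right, high
m=np.array([.4554,.0439]);y=10.5;c,sn=np.cos(np.radians(y)),np.sin(np.radians(y))
p=m-.055*np.array([c,sn])-.10*np.array([-sn,c])
move_pose([*p,.29],R(y))
wait(.2)
np.save("w3.npy",K("wrist")[2]);im=camera("wrist");cv2.imwrite("pics/w3.png",im); cv2.imwrite("pics/top3.png",camera("top"));cv2.imwrite("pics/side3.png",camera("side"))
s=state();print(s["tool_pos"],s["ee_rot"].round(3).tolist(),s["width"]*87,s["clock"])
E
```

```text
False
11.654517693481138 59.997812546789646 [ 0.44361578 -0.35009681  0.13299575] [-0.03060075  0.33204461 -0.60482714]
11.939178597091558 59.99774579890072 [-0.15168996 -0.31173404 -2.17559429] [-0.0796218  -0.01232321 -0.04480669] 5.9083
[ 0.41966197 -0.06501423  0.28992362] [[-0.181, 0.983, -0.0], [0.983, 0.181, 0.001], [0.001, 0.0, -1.0]] 11.600981670206531 7.3667
```

View pics/w3.png

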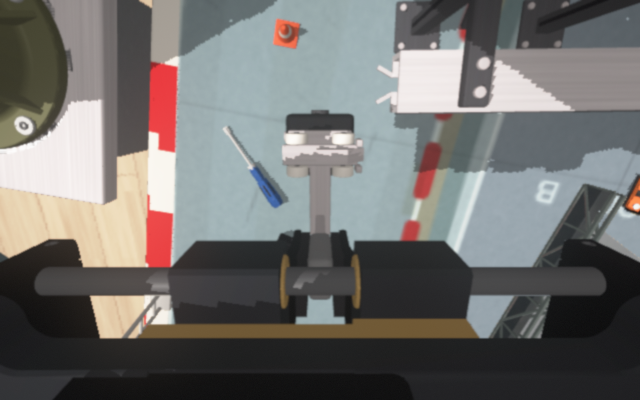

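```bash
python3 - <<'E'
from h import *
im=cv2.imread("pics/w3.png")
c=cv2.resize(im[35:125,365:525],(800,450),interpolation=cv2.INTER_CUBIC)
e=cv2.resize(im[105:180,275:375],(200,150),interpolation=cv2.INTER_CUBIC)
o=np.zeros((600,800,3),np.uint8);o[:450]=c;o[450:,:200]=e
t=cv2.resize(cv2.imread("pics/top3.png")[205:245,235:335],(375,150),interpolation=cv2.INTER_CUBIC);o[450:,210:585]=t
cv2.imwrite("pics/c3.png",o)
E
```

```text
(no output)
```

View pics/c3.png

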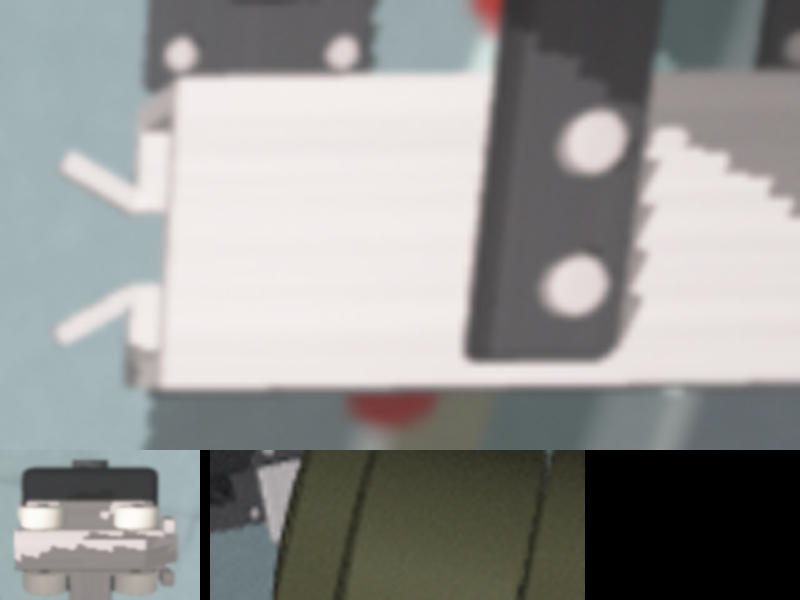

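```bash
python3 - <<'E'
from h import *
k,D,_=K("wrist");i=(k,D,np.load("w3.npy"))
f=lambda X,Y,z:onz("wrist",(364.6+X/5,34.6+Y/5),z,i)
A,B=f(176,74,.147),f(160,388,.147);C=f(780,383,.147);E=f(480,387,.147)
print("corners",A,B,"w",np.linalg.norm(A-B),"yaw lower edge",[np.degrees(np.arctan2(*(q-B)[1::-1])) for q in(C,E)],"yaw end",np.degrees(np.arctan2(*(A-B)[1::-1]))-90,"mid",(A+B)/2)
P,Q=f(150,212,.125),f(145,288,.125);print("slot",P,Q,np.linalg.norm(P-Q),(P+Q)/2)
h=lambda X,Y,z:onz("wrist",(274.75+X/2,104.75+(Y-450)/2,),z,i)
r=[h(*p,.208) for p in((42,515),(135,515),(43,582),(135,582))]
print("truck",np.mean(r,0),"yaw",np.degrees(np.arctan2(*(r[1]-r[0])[1::-1])),np.linalg.norm(r[1]-r[0]),np.linalg.norm(r[2]-r[0]))
T=np.array([.41966,-.06501]);y=np.radians(10.45);print("truck by grip",T+.052*np.array([-np.sin(y),np.cos(y)]))
# top cam
n=cv2.imread("pics/top0.png")
u=lambda X,Y:onz("top",(199.5+X/4,109.5+Y/4),.147)
a,b,c,d=u(567,82),u(640,68),u(648,482),u(721,459)
print("top: mouth",(c+d)/2,"yaw",np.degrees(np.arctan2(*((a+b)-(c+d))[1::-1])),np.linalg.norm((a+b)/2-(c+d)/2),np.linalg.norm(c-d))
E
```

```text
corners [0.45447066 0.06010558 0.147     ] [0.46282091 0.01844495 0.147     ] w 0.04248922867873009 yaw lower edge [np.float64(10.757078383176063), np.float64(10.490540083951252)] yaw end 11.33388818031166 mid [0.45864578 0.03927527 0.147     ]
slot [0.45989661 0.04481027 0.125     ] [0.46190358 0.03368264 0.125     ] 0.011307170200150419 [0.46090009 0.03924645 0.125     ]
truck [ 0.41047296 -0.01408746  0.208     ] yaw 10.34206011400864 0.026165647081116454 0.019128694774644975
truck by grip [ 0.41022837 -0.01387249]
top: mouth [ 0.44955827 -0.1974012   0.147     ] yaw 8.914253240740345 0.22122286389428145 0.04101012140279344
```

```bash
cat >> h.py <<'E'
YAW=10.7
X=np.array([np.cos(np.radians(YAW)),np.sin(np.radians(YAW))]);Y=np.array([-X[1],X[0]])
M=np.array([.4597,.0393])
def tcp(d,lat=0,z=.2195): return [*(M+d*X+(lat-.052)*Y),z]
def local(p): p=np.array(p[:2])-M+.052*Y; return p@X,p@Y
E
python3 - <<'E'
from h import *
move_linear(tcp(-.05,0,.29),R(YAW),v=.1)
move_linear(tcp(-.05),R(YAW),v=.08); wait(.3)
np.save("w4.npy",K("wrist")[2]);im=camera("wrist");cv2.imwrite("pics/w4.png",im);sd=camera("side");cv2.imwrite("pics/side4.png",sd)
s=state();print(local(s["tool_pos"]),s["tool_pos"],s["ft_force"],s["clock"])
px=proj("side",[[*M,.125]])[0].astype(int);print(px,proj("wrist",[[*M,.125]]))
o=np.zeros((600,800,3),np.uint8)
o[:400]=cv2.resize(im[0:200,220:620],(800,400),interpolation=cv2.INTER_CUBIC)
e=sd[px[1]-20:px[1]+30,px[0]-65:px[0]+65];o[400:,:520]=cv2.resize(e,(520,200),interpolation=cv2.INTER_CUBIC)
cv2.imwrite("pics/c4.png",o)
E
```

```text
(np.float64(-0.049932521272664315), np.float64(-4.010880424148532e-05)) [ 0.42029778 -0.02110608  0.21965066] [-0.86875002 -1.04077667 -1.88199567] 9.3833
[287 169] [[400.72938245 151.79401003]]
```

View pics/c4.png

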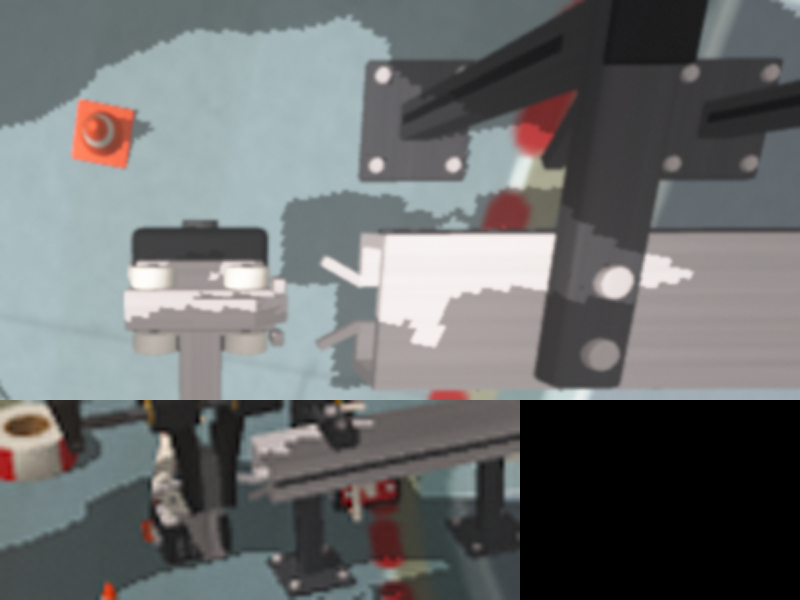

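```bash
python3 - <<'E'
from h import *
k,D,_=K("wrist");i=(k,D,np.load("w4.npy"))
w=lambda d,l,z:[*(M+d*X+l*Y),z]
c=lambda P:((proj("wrist",P,i)-[220,0])*2+.5).round(1).tolist()
print("lip tips",c([w(-.012,0,.123),w(0,.0055,.123),w(0,-.0055,.123)]))
print("rail corners",c([w(0,.021,.147),w(0,-.021,.147),w(.06,-.021,.147)]))
print("truck rollers",c([w(-.05+a,b,.134) for a in(-.0135,.0135) for b in(.0125,-.0125)]))
g=lambda X,Y,z:local(onz("wrist",(219.75+X/2,Y/2-.25),z,i)-np.array([*(-.052*Y_),0])) if 0 else None
def L(x,y,z):
    p=onz("wrist",(219.75+x/2,y/2-.25),z,i)[:2]-M; return np.round([p@X*1e3,p@Y*1e3],1)
print("corner",L(381,234,.147),L(374,387,.147),"lipmid",L(322,261,.123),L(320,345,.123),"slot",L(365,285,.123),L(362,326,.123))
print("rollers outer faces",L(152,264,.134),L(245,264,.134),L(152,352,.134),L(245,352,.134))
E
```

```text
lip tips [[321.0, 303.0], [361.2, 285.0], [358.6, 320.7]]
rail corners [[388.7, 234.7], [375.8, 389.4], [589.7, 389.3]]
truck rollers [[150.6, 264.4], [152.5, 350.2], [245.0, 264.3], [243.3, 350.1]]
corner [-2.  21.2] [ -0.6 -20.3] lipmid [-12.4  12.7] [-11.6 -13.2] slot [1.2 5.5] [ 1.2 -7.2]
rollers outer faces [-63.1  12.6] [-36.5  12.6] [-63.7 -13.1] [-36.  -13.1]
```

```bash
python3 - <<'E'
from h import *
def st(t): s=state();f=s["ft_force"][:2];print(t,np.round([*np.array(local(s["tool_pos"]))*1e3,s["tool_pos"][2]*1e3,f@X,f@Y,s["ft_force"][2],s["moment"][2],s["width"]*87,s["clock"]],2).tolist())
st("0")
for d in(-.025,-.005,.015,.04):
    h=move_linear(tcp(d),R(YAW),v=.04,threshold=4); st((d,h))
    if h: break
else:
    move_linear(tcp(.045,0,.2187),R(YAW),v=.04,threshold=5);st("low")
    h=move_linear(tcp(.062,0,.2187),R(YAW),v=.04,threshold=4);st(h)
cv2.imwrite("pics/w5.png",camera("wrist"))
E
```

```text
0 [-49.93, -0.04, 219.65, -1.05, -0.86, -1.88, -0.03, 11.8, 9.38]
(-0.025, False) [-25.14, 0.03, 219.34, -0.29, 0.41, -1.15, 0.0, 11.6, 10.16]
(-0.005, False) [-5.06, 0.08, 219.34, 0.56, 0.37, -2.91, -0.0, 11.46, 10.81]
(0.015, False) [14.98, 0.1, 219.34, 0.2, -0.73, -3.04, -0.04, 11.59, 11.46]
(0.04, False) [39.86, 0.12, 219.31, -1.16, 0.91, -2.73, 0.01, 11.37, 12.23]
low [45.38, -0.07, 218.95, -0.32, -0.36, 1.11, -0.03, 11.44, 12.51]
False [62.39, -0.07, 218.85, 0.16, -1.37, 1.31, -0.03, 11.72, 13.08]
```

```bash
cat > push.py <<'E'
from h import *
def meas():
    a=[]
    for _ in range(4):
        s=state();a.append([s["ft_force"][:2]@X,s["ft_force"][:2]@Y,s["ft_force"][2],s["moment"][2]]);wait(.02)
    return np.mean(a,0),s
def run(d,end,step,fmax,v=.03):
    while d<end:
        d+=step; h=move_linear(tcp(d,0,.2190),R(YAW),v=v,threshold=9); f,s=meas()
        print(np.round([d*1e3,*np.array(local(s["tool_pos"]))*1e3,*f,s["width"]*87,s["clock"]],2).tolist(),h)
        if -f[0]>fmax or h: break
    return d
E
python3 - <<'E'
from push import *
run(.063,.165,.003,6.5)
E
```

```text
[66.0, 65.99, -0.06, 0.25, -0.42, 0.67, 0.0, 11.54, 13.47] False
[69.0, 69.06, -0.0, 0.31, -0.51, 0.15, 0.01, 11.39, 13.78] False
[72.0, 72.07, -0.01, -0.2, -0.57, 0.01, 0.0, 11.75, 14.1] False
[75.0, 75.1, 0.03, 0.09, -0.67, 0.61, -0.0, 11.73, 14.42] False
[78.0, 78.09, 0.04, 0.1, -0.75, -0.45, -0.02, 11.77, 14.73] False
[81.0, 81.09, 0.06, 0.0, -0.56, 0.04, 0.01, 11.4, 15.05] False
[84.0, 84.08, 0.0, 0.39, -0.53, 0.2, 0.0, 11.64, 15.37] False
[87.0, 87.11, 0.04, 0.16, -0.03, -0.79, -0.0, 11.52, 15.68] False
[90.0, 90.1, 0.01, -0.32, 0.33, -0.34, 0.02, 11.19, 16.0] False
[93.0, 93.09, -0.04, -0.15, -0.24, -0.12, -0.01, 11.31, 16.32] False
[96.0, 96.11, 0.01, -0.08, -0.01, -0.7, -0.04, 11.13, 16.63] False
[99.0, 99.11, -0.04, -0.03, -0.33, -0.83, -0.01, 11.43, 16.95] False
[102.0, 102.11, -0.01, -0.02, -0.43, -0.59, -0.01, 11.68, 17.27] False
[105.0, 105.11, 0.0, -0.18, -0.36, -0.11, -0.01, 11.44, 17.58] False
[108.0, 108.11, -0.04, 0.22, -0.57, -0.31, -0.01, 11.38, 17.9] False
[111.0, 111.12, 0.01, -0.15, -0.43, -0.69, -0.0, 11.54, 18.22] False
[114.0, 113.88, -0.05, -0.82, -0.54, 0.65, 0.06, 11.6, 18.53] False
[117.0, 117.0, -0.04, -1.74, -0.7, 0.8, 0.12, 11.69, 18.85] False
[120.0, 120.62, 0.03, 0.33, -0.53, -1.4, 0.0, 11.59, 19.17] False
[123.0, 123.52, 0.04, 0.57, -0.28, -1.01, -0.02, 11.37, 19.48] False
[126.0, 126.29, 0.06, 0.57, -0.47, -1.37, -0.05, 11.29, 19.8] False
[129.0, 129.21, 0.05, -0.2, 0.2, -1.33, -0.02, 11.79, 20.12] False
[132.0, 132.19, 0.03, 0.28, -0.02, -1.33, -0.01, 11.25, 20.43] False
[135.0, 135.15, 0.04, -0.1, 0.05, -0.41, -0.02, 11.64, 20.75] False
[138.0, 137.38, -0.07, -4.26, -0.82, 1.89, 0.22, 11.41, 21.07] False
[141.0, 140.02, -0.08, -6.08, -0.16, 2.63, 0.28, 11.68, 21.38] False
[144.0, 142.51, -0.08, -7.76, -0.56, 4.37, 0.37, 11.6, 21.7] False
```

```bash
python3 - <<'E'
from push import *
d=run(.144,.158,.001,11.0,.015)
wait(.3);f,s=meas();print(f,s["clock"])
print("ease")
run(d,d,1,0)
for k in range(14):
    d-=.0015; move_linear(tcp(d,0,.2190),R(YAW),v=.02); f,s=meas()
    print(np.round([d*1e3,local(s["tool_pos"])[0]*1e3,*f,s["clock"]],2).tolist())
    if f[0]>2: break
E
```

```text
[145.0, 143.25, -0.12, -8.92, -0.28, 4.39, 0.43, 11.69, 22.02] False
[146.0, 144.05, -0.15, -9.24, -0.64, 4.62, 0.45, 11.91, 22.33] False
[147.0, 144.84, -0.15, -9.86, -0.68, 5.68, 0.5, 11.78, 22.65] False
[148.0, 145.65, -0.17, -10.76, -0.63, 5.99, 0.51, 11.45, 22.97] False
[149.0, 146.42, -0.14, -11.53, -0.49, 6.58, 0.53, 11.83, 23.28] False
[-11.44108723  -0.66153724   6.25364682   0.53940497] 23.65
ease
[147.5, 145.26, -10.08, -0.84, 5.44, 0.48, 23.97]
[146.0, 144.03, -8.61, -0.51, 5.43, 0.48, 24.28]
[144.5, 142.84, -8.21, -0.31, 4.56, 0.39, 24.6]
[143.0, 141.6, -6.94, -0.17, 3.62, 0.36, 24.92]
[141.5, 140.61, -5.42, -0.1, 2.53, 0.29, 25.23]
[140.0, 140.02, -2.93, -0.23, 0.29, 0.14, 25.55]
[138.5, 139.24, 1.51, 0.14, -2.22, -0.04, 25.87]
[137.0, 138.48, 5.47, 0.94, -4.22, -0.25, 26.18]
```

```bash
python3 - <<'E'
from push import *
move_linear(tcp(.1392,0,.2190),R(YAW),v=.02);print(meas()[0])
open_jaws();wait(.2);print(meas()[0],state()["width"])
p=state()["tool_pos"]; move_linear([p[0],p[1],.30],v=.08); q=p-.06*np.array([*Y,0])
wait(.2); im=camera("wrist");sd=camera("side")
k=K("wrist");w=lambda d,l,z:[*(M+d*X+l*Y),z]
print("expected grip top",proj("wrist",[w(.14,-.052,.185)]),state()["clock"])
c=proj("side",[w(.1,-.03,.13)])[0].astype(int)
o=np.zeros((600,800,3),np.uint8);o[:400,:640]=im;o[400:,:400]=cv2.resize(sd[c[1]-30:c[1]+30,c[0]-60:c[0]+60],(400,200),interpolation=cv2.INTER_CUBIC)
cv2.imwrite("pics/c6.png",o)
E
```

```text
[ 1.68470518 -0.3117896  -0.32137861 -0.06518084]
[-0.2424881   0.22932619  0.08816027 -0.0113508 ] 0.99974482116772
expected grip top [[320.54115277 220.43503748]] 29.6417
```

View pics/c6.png

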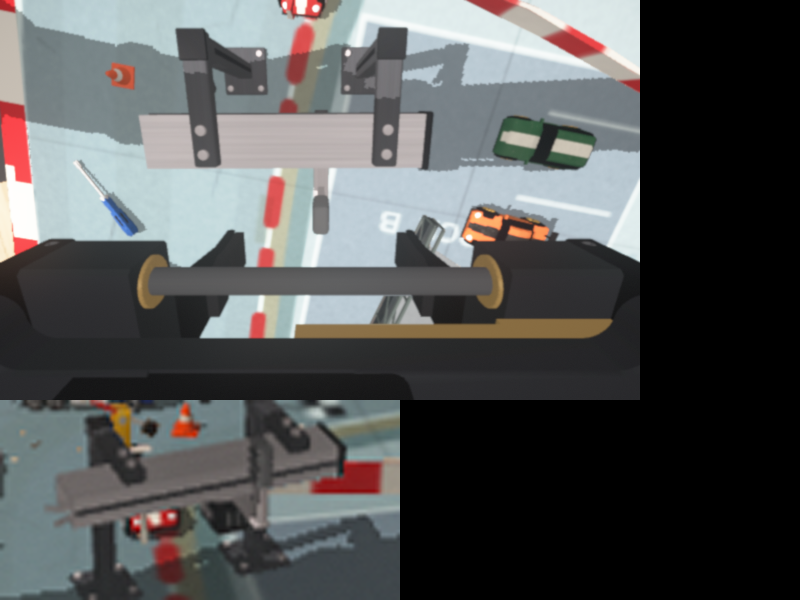

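The picture shows the carrier hanging in the rail, with its grip top at (320,215), about where expected at 140 mm in. The gripper is clear and the cars and cone are where they stood.

```bash
python3 -c "
from h import *
print(hand_in())"
```

```text
the job is handed in; nothing more can be done
None
```

The lap sensor carrier is latched behind the catch about 140 mm into the rail: seated with an 11.5 N push, it held against a 5 N pull back. I then let go, backed the gripper clear and handed the job in at about 30 s.

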